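# Unpack a new column and lay it in the inclined V-rest

## Robot

A 7-joint arm with a two-finger parallel gripper is mounted at the origin on the work surface; the furniture and walls round the work are solid. World frame = base frame: x ahead of the robot, y to its left, z up, the work surface at z = 0. Lengths are in m, angles in rad, forces in N, time in s.
With the tool pointing down it reaches from about 0.35 to 0.775 m from the base axis. Payload 3.1 kg.
Tool frame: the origin (TCP) lies on the centre line of the jaws, within the pads' length; the fingertips stand ahead of it and the grasp point (between the pads) lies 8 mm behind it (bot.tip_reach is the z of the fingertips in the tool frame, in m); z points along the fingers, y is the line along which they close (so a half turn about z gives the same grasp; the last joint's range is limited). The gripper opens to 85 mm and grips with 20 to 120 N. Pads are 22 mm wide; open, the fingers measure 114 mm over their backs; the gripper's body (76 mm by 85 mm) begins 54 mm behind the grasp point. The pads swing forward as they close: fully open they stand 13 mm farther back than shut.
Start: joints at [1.254, 0.311, 0.014, 1.512, -0.004, 1.319, -0.027], TCP at [0.149, -0.529, 0.242] pointing down, gripper open.
Joint ranges: [-2.7, 2.7], [-0.3, 1.91], [-1.27, 1.3], [0.12, 2.57], [-1.44, 4.58], [0.2, 2.03], [-3.05, 3.05]. Speed limits (rad/s): [2.79, 2.79, 3.14, 3.14, 3.14, 3.14, 3.14].

## Interface

Orientations are given as a rotation vector (axis times angle).
In Python, from bench import bot gives the robot as it stands.
- The arm moves only by the tool apply_moves, never from a script. Its argument "increments" is one flat list of numbers, 7 for each row, row after row: the shift along the tool's x, y, z normalised to -1 to 1, where 1 is 0.05 m, then the turn, a rotation vector about the tool's x, y, z normalised to -1 to 1, where 1 is 0.08 rad, then the opening, from -1 (shut) to 1 (fully open). In form: [dx, dy, dz, rx, ry, rz, fingers, dx, dy, dz, rx, ry, rz, fingers, ...]. A call has 1 to 5 rows; each row shifts and turns the commanded pose from where the row before left it, along the tool's axes as they then stand; what a row does not reach is not made up. A row lasts 1/12 s, in which the tool goes at most 41.7 mm and 7.16 degrees, less where a joint would pass 70% of its speed; a pose out of reach is approached as far as the arm can. A call with a number of a shift or a turn outside -1 to 1 is refused whole. A call with a gripper value outside its range is refused whole. The fingers move at their own pace and stop on an object; "force" is the grip in N (left out, the last holds). Time passes only in rows, so rows that do not move let the fingers close. It gives the time, the measured TCP pose, the force, the opening and the grip force at its end, in the units of the state.
- bot.get_obs(): the state, without advancing time (a new reading comes with each control period).
- bot.read_camera(name): name is "scene" or "top" or "wrist"; returns the picture (400x640x3 uint8, red, green, blue); there is no depth.
- bot.camera_params(name): a dict with "camera_matrix" (3x3 intrinsics, pixels), "rvec" (rotation vector, rad) and "tvec" (3), from world to camera coordinates, as OpenCV has them; the wrist camera has in their place "mount" (4x4, takes a point from camera to tool coordinates, whose origin is the TCP and whose axes are the flange's). Camera axes: x right, y down, z forward; pixel columns grow to the right and rows downward; lengths in m; the calibration is good to about 2 mm. A picture is of the moment at which its call begins: read the wrist's pose just before it. camera_params takes no time and is no camera call.
- bot.hand_in(): hands the job in; it is judged then, once.
The state is a dict: "time": time; "joint_positions": joint angles; "dq": joint speeds; "joint_efforts": joint torques, N m; "position": TCP position; "tool_rot": TCP orientation; "ft_force": force on the tool from outside, world axes, zero at the start; "wrist_torque": the same for the moment, N m; "grip_width": opening from 0.0 (shut) to 1.0 (fully open); "grip_force": force on a finger pad.
Only numpy, scipy, OpenCV 4.12 (cv2) and the standard library are available. Lean on these libraries where they do the work, as an engineer would, in place of code of your own. Each camera call takes 0.05 s, during which the arm holds its last target. There are 200 camera calls.

## Task

A new chromatography column has come in the carton, whose tape is already slit. Fold both long carton flaps right back, well past upright, then lift the column out and lay it in the inclined V-rest with its blue outlet end uppermost, so that air can escape when it is primed. Lower it down into both V-saddles with its lower end home against the end stop, let go only once it is home, leave the flaps folded back, and do not disturb the bottles standing by.

Things in the scene. Friction and masses are not known exactly. Their poses are not given: they have to be found in the camera images.
- carton: Cardboard carton, fixed, 214 mm long (its x, roughly away from the robot), 134 mm wide (y, to the left), walls 4 mm thick, rim 82 mm above the bench. Origin: centre of its underside. Short end flaps hang folded down outside. Two foam saddles 48 to 72 mm either side of the middle, 54 mm high, bear the column; the middle 96 mm of it is free, with 44 mm on both sides to the walls.
- flap_left (a joint): Angle of the flap on the left (+y) long wall: 0 = shut level over the carton, 1.57 = upright, up to 3.5 = hanging outside. Its free edge rises and swings out to the left. 208 x 65 mm, 4 mm thick, 25 g; crease friction about 0.03 N m: it stays wherever it is left. Starts a little ajar (0.3 to 0.5), its edge beside the carton's middle line.
- flap_right (a joint): The same for the flap on the right (-y) long wall, which swings out to the right. It starts further up (0.75 to 1.1), so its free edge stands higher than that of the left flap.
- flap_left_hinge (a point): Middle of the left flap's crease: on the carton's outer left edge, 67 mm from its middle line, 82 mm above the bench. The crease runs along the carton's x.
- flap_right_hinge (a point): Middle of the right flap's crease, on the carton's outer right edge, likewise.
- flap_left_edge (a point): Middle of the left flap's free edge (underside), 65.5 mm from its crease; moves with the flap.
- flap_right_edge (a point): Middle of the right flap's free edge (underside), likewise.
- column: A loose bright steel tube, 38 mm in diameter, 150 mm long over a blue (outlet) and a grey cap of 18 mm each, 174 mm over its thin end nipples; 0.2 to 0.42 kg. Origin: on the axis at mid-length; x runs along the axis to the blue end. Lies along the carton's x, blue end away from the robot, its axis 49 mm above the bench.
- column_outlet (a point): Tip of the blue outlet nipple, on the axis 87 mm from the column's middle.
- v_rest: Fixed inclined V-rest for the column, base plate 190 x 90 x 10 mm, x roughly away from the robot. Origin: centre of its underside. Low end towards the robot, high end away.
- v_bed: Sloping bed of the V-rest. Origin: where the column's middle lies when home, 120 mm above the bench. x: axis of the V, rising away from the robot at 30 degrees; z: square to it, up out of the V. Two white 90-degree V-saddles, 16 mm thick, 58 mm wide, stand 42 mm either side of the origin, tops 8 mm below the axis; between them 68 mm are free, down to a dark beam 40 mm below the axis.
- v_stop (a point): Where the V's axis meets the end stop's face, 75 mm down the slope from the bed's origin. The stop plate is slotted 22 mm wide for the nipple and rises to 8 mm above the axis; the lower cap's flat face rests on it. Friction may keep the column from sliding down by itself, so bring it to the stop.
- amber_bottle: Brown bottle with a black cap, 45 mm across, 82 mm tall, near the far edge of the bench between carton and V-rest. Loose bystander; origin at the centre of its underside.
- white_bottle: White bottle with a red cap, 56 mm across, 105 mm tall, at the left of the carton. Loose bystander; origin at the centre of its underside.

How it is judged:
On the way, in this order (a step that is already met when the one before it is completed fails the run):
1. both long flaps of the carton are folded back, each more than 2.1 rad (120 degrees) from shut, while the column still lies in the carton (value of joint each of flap_left, flap_right above 2.1 rad and z of column in the frame of carton below 0.075 m), for 0.2 s.
2. the column has been lifted clear of the carton in the gripper (z of column in the frame of carton above 0.1 m and contact force between the fingers and column above 0.3 N), for 0.1 s.
3. the column is home in the V-rest while the fingers still hold it: within 6 mm of the end stop, 4 mm of the V's centre line and 3.4 degrees of its direction, blue end up (x of column in the frame of v_bed between -0.006 and 0.006 m and y of column in the frame of v_bed between -0.004 and 0.004 m and z of column in the frame of v_bed between -0.004 and 0.004 m and angle between the x axis of column and the x axis of v_bed, either way round below 0.06 rad and x of column_outlet in the frame of v_bed above 0.05 m and contact force between the fingers and column above 0.3 N), for 0.1 s.
At the end, for the whole second after the job is handed in: The column lies at rest and released in both V-saddles, blue end up, within 6 mm of home against the end stop, 4 mm of the V's centre line sideways and in height, and 3.4 degrees of its direction; both flaps are still more than 2.1 rad (120 degrees) open (x of column in the frame of v_bed between -0.006 and 0.006 m and y of column in the frame of v_bed between -0.004 and 0.004 m and z of column in the frame of v_bed between -0.004 and 0.004 m and angle between the x axis of column and the x axis of v_bed, either way round below 0.06 rad and x of column_outlet in the frame of v_bed above 0.05 m and value of joint each of flap_left, flap_right above 2.1 rad and linear speed of column below 0.02 m/s and angular speed of column below 0.2 rad/s and contact force between the fingers and column below 0.1 N); the robot touches nothing.
It fails at once if the amber bottle is pushed more than 30 mm (distance of amber_bottle from where it was at the start of the episode above 0.03 m).
It fails at once if the white bottle is pushed more than 30 mm (distance of white_bottle from where it was at the start of the episode above 0.03 m).
It also fails if it takes over 64 s, if anything falls off the work surface, if the arm or the gripper's body presses on something with over 40 N, if the wrist force passes 120 N, or if a joint passes its speed limit or range.

## Working session

There is one attempt and no reset: what is moved stays moved. The work goes in short steps, Python scripts to look and compute and a tool call to move; the robot and the scene stay as the last step left them, time stands still between calls to the robot, and variables do not carry over. Pictures are saved under pics/ and viewed, at most 10 in all, crops included, and the job is handed in when it is done.

Besides the shell and the picture viewer there is one more tool, called after "Request:" as name(argument=value, ...), one argument or row to a line, values as JSON. apply_moves: Moves the arm, as the interface text tells. Its arguments: {"type":"object","properties":{"increments":{"type":"array","items":{"type":"number"}},"force":{"type":"number"}},"required":["increments"]}

```bash
ls; mkdir -p pics
python3 - <<'E'
from bench import bot
import cv2,numpy as np
for n in ["scene","top"]:
    im=bot.read_camera(n); cv2.imwrite(f"pics/{n}0.png",im[:,:,::-1])
    p=bot.camera_params(n); print(n,{k:np.round(v,4).tolist() for k,v in p.items()})
print(bot.camera_params("wrist"),bot.tip_reach); print(bot.get_obs())
E
```

```text
pics
scene {'camera_matrix': [[399.75, 0.0, 316.4781], [0.0, 399.75, 205.1196], [0.0, 0.0, 1.0]], 'rvec': [1.9607, 1.6874, -0.5697], 'tvec': [-0.1851, -0.305, 1.2007]}
top {'camera_matrix': [[518.5084, 0.0, 309.2244], [0.0, 518.5084, 194.7671], [0.0, 0.0, 1.0]], 'rvec': [2.1268, -2.1601, 0.1467], 'tvec': [0.1245, 0.4599, 1.1865]}
{'camera_matrix': array([[302.70235273,   0.        , 318.82544207],
       [  0.        , 302.70235273, 202.70477277],
       [  0.        ,   0.        ,   1.        ]]), 'mount': array([[-8.60419269e-04, -9.58419334e-01, -2.85362296e-01,
         7.21741029e-02],
       [ 9.99999444e-01, -9.98645422e-04,  3.38875496e-04,
        -5.10895980e-04],
       [-6.09760577e-04, -2.85361846e-01,  9.58419660e-01,
        -1.31368563e-01],
       [ 0.00000000e+00,  0.00000000e+00,  0.00000000e+00,
         1.00000000e+00]])} 0.011
{'time': 0.1, 'joint_positions': array([ 1.25430385,  0.3116557 ,  0.01397574,  1.51286609, -0.0043634 ,
        1.31920746, -0.02718309]), 'dq': array([-0.0005638 , -0.00271347,  0.00087912, -0.0029583 ,  0.00010066,
       -0.0018675 ,  0.0013698 ]), 'joint_efforts': array([ 5.49022025e-04, -3.80856228e+01,  1.46417418e-01, -2.31242359e+01,
        1.22658501e-02,  8.03173345e-03,  1.40301603e-05]), 'position': array([ 0.14908425, -0.52876633,  0.24133652]), 'tool_rot': array([-3.10991286e+00, -4.30188331e-01,  6.37125547e-04]), 'ft_force': array([0.52064448, 1.10511244, 0.48077516]), 'wrist_torque': array([ 0.0138333 ,  0.03882318, -0.01325732]), 'grip_force': 0.0, 'grip_width': 0.9999749220016654}
```

View pics/scene0.png

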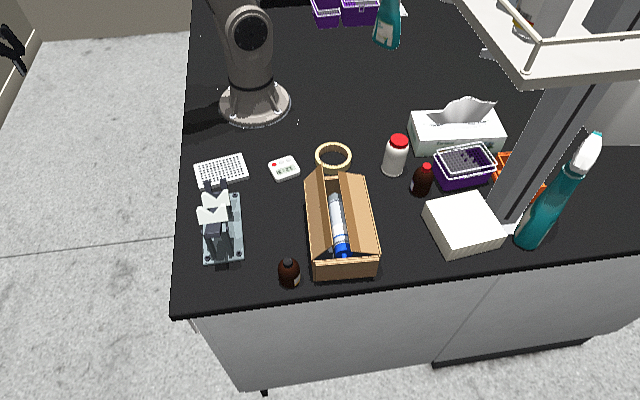

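View pics/top0.png

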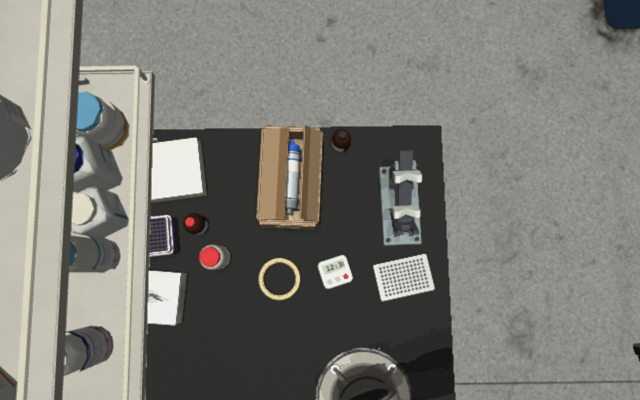

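Scene: the carton is at (340,225), the V-rest at (220,225), the amber bottle at (288,272) and the white bottle at (395,155). Top: the carton spans cols 258-322 and rows 126-227, and the V-rest is near (403,205). I'll zoom the top view for accurate pixels.

Run:
```python
import cv2
im=cv2.imread("pics/top0.png")
cv2.imwrite("pics/crop0.png",cv2.resize(im[118:253,250:440],None,fx=4.2,fy=4.2,interpolation=cv2.INTER_CUBIC))
```

```text
(no output)
```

View pics/crop0.png

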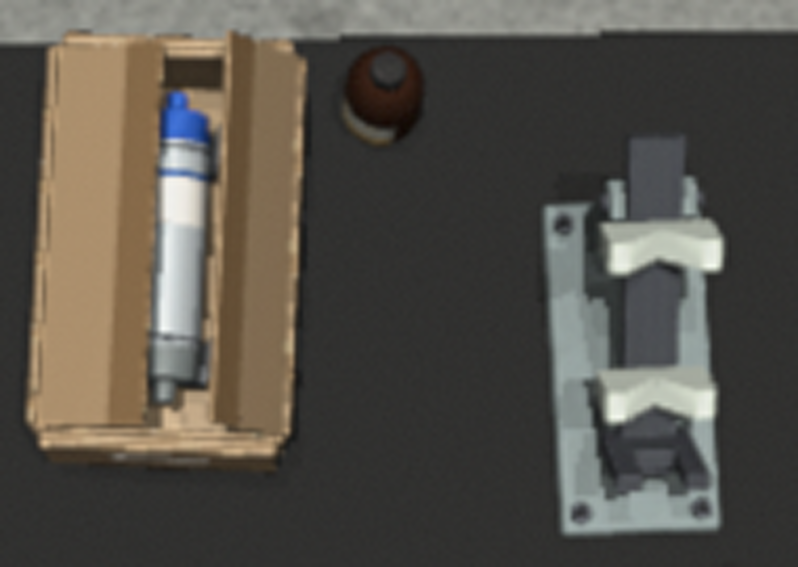

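Crop (×4.2): the column's nipple tips are at (177,95) blue and (164,403) grey. Carton creases run (48,48)→(28,425) on the left and (305,55)→(293,435) on the right. V-rest plate corners are at (545,205), (563,535) and (720,528). Next I'll fit the poses.

```bash
cat > h.py <<'E'
import numpy as np,cv2
from bench import bot
from scipy.optimize import least_squares
from scipy.spatial.transform import Rotation as R
def proj(n,P):
    p=bot.camera_params(n); return cv2.projectPoints(np.array(P,float).reshape(-1,1,3),p["rvec"],p["tvec"],p["camera_matrix"],None)[0][:,0]
def back(n,uv,z):
    p=bot.camera_params(n); M=cv2.Rodrigues(p["rvec"])[0]; c=-M.T@np.ravel(p["tvec"])
    d=M.T@np.linalg.inv(p["camera_matrix"])@[uv[0],uv[1],1]; return c+d*(z-c[2])/d[2]
def crop(u,v): return (250+(u-1.6)/4.2,118+(v-1.6)/4.2)
def T(q,P): 
    c,s=np.cos(q[2]),np.sin(q[2]); P=np.array(P,float); return np.c_[q[0]+c*P[:,0]-s*P[:,1],q[1]+s*P[:,0]+c*P[:,1],P[:,2]]
def fit(n,P,uv,q0): 
    r=least_squares(lambda q:(proj(n,T(q,P))-uv).ravel(),q0); return r.x,r.fun.reshape(-1,2)
E
python3 - <<'E'
from h import *
np.set_printoptions(precision=4,suppress=True)
a=.104
q,f=fit("top",[[a,.067,.082],[-a,.067,.082],[a,-.067,.082],[-a,-.067,.082]],[crop(48,48),crop(28,425),crop(305,55),crop(293,435)],[.6,.1,0]);print("carton",q,f.tolist())
b=back("top",crop(177,95),.049);g=back("top",crop(164,403),.049);print("col",b,g,(b+g)/2,np.linalg.norm(b-g))
P=[[.095,.045,.01],[-.095,.045,.01],[-.095,-.045,.01]];uv=[crop(545,205),crop(563,535),crop(720,528)]
q2,f=fit("top",P,uv,[.6,-.1,0]);print("plate",q2,f.tolist())
# saddles: upper outer top corners
c,s=np.cos(np.pi/6),np.sin(np.pi/6)
S=[[(x)*c-z*s,y,.12+x*s+z*c] for x in(42+8,42-8,-42+8,-42-8) for y in (29,-29) for z in (-8,)]
S=[[X/1000,y/1000,.12+(Z-.12)/1000] for X,y,Z in S]
print((np.array(proj("top",T(q2,S)))-[250,118])*4.2+1.6)
for nme,uv,z in [("amber",(383,68),.082)]: print(nme,back("top",crop(*uv),z))
print("white",back("top",(209,257),.105))
for t in (.3,.4,.5): print("L",t,(proj("top",T(q,[[x,.067-.0655*np.cos(t),.082+.0655*np.sin(t)] for x in(a,-a)]))-[250,118])*4.2)
for t in (.75,.9,1.1): print("R",t,(proj("top",T(q,[[x,-.067+.0655*np.cos(t),.082+.0655*np.sin(t)] for x in(a,-a)]))-[250,118])*4.2)
E
```

```text
carton [ 0.5023  0.1606 -0.0506] [[1.4834737911734805, -0.05522935187087796], [1.7538488069511118, 0.12644653876202483], [-1.537979050824731, 0.16707683300714393], [-1.692745710018528, -0.18037371499045207]]
col [0.5902 0.1565 0.049 ] [0.4164 0.1654 0.049 ] [0.5033 0.161  0.049 ] 0.17403983653336208
plate [ 0.4383 -0.0993  0.0183] [[-0.19747079373581755, -0.3441313118315463], [-0.25809323440643084, -0.029028368722634923], [0.4504649485454024, 0.35347039964963756]]
[[611.4267 244.2359]
 [724.3258 240.3794]
 [610.5407 273.4081]
 [722.8443 269.577 ]
 [606.8768 394.0338]
 [716.7182 390.307 ]
 [606.0379 421.6519]
 [715.3156 417.9489]]
amber [0.5951 0.0424 0.082 ]
white [0.318  0.3374 0.105 ]
L 0.3 [[164.9928  40.2811]
 [148.716  424.4881]]
L 0.4 [[160.2814  37.0331]
 [143.795  423.1998]]
L 0.5 [[154.4167  33.8457]
 [137.6921 421.9055]]
R 0.75 [[207.2752  28.7099]
 [191.7523 421.3101]]
R 0.9 [[220.6686  25.6399]
 [205.4101 420.5184]]
R 1.1 [[241.4848  22.5513]
 [226.6873 419.8974]]
```

Request:
apply_moves(
  increments=[0,0,0,0,0,0.813,-1,0,0,0,0,0,0.813,-1,0,0,0,0,0,0.813,-1,0,0,0,0,0,0.813,-1,0,0,0,0,0,0.813,-1],
)

```text
time: 0.52
position: [0.1491, -0.529, 0.2416]
tool_rot: [-3.139, 0.084, 0.001]
ft_force: [0.2, -0.5, 0.5]
grip_width: 0.3
grip_force: 0.0
```

```bash
cat >> h.py <<'E'
CY=-.0506; C0=np.array([.503,.1608,0])
def cart(x,y,z): return C0+[np.cos(CY)*x-np.sin(CY)*y,np.sin(CY)*x+np.cos(CY)*y,z]
def Rd(yaw,tilt=0): return R.from_euler('z',yaw)*R.from_euler('x',np.pi)*R.from_euler('y',tilt)
def delta(p,Rt,frm=None):
    o=bot.get_obs(); a,Ra=frm if frm else (o["position"],R.from_rotvec(o["tool_rot"]))
    d=Ra.inv().apply(np.array(p)-a)/.05; r=(Ra.inv()*Rt).as_rotvec()/.08
    print("shift",np.round(d,2),"turn",np.round(r,2)); return np.array(p),Rt
E
python3 - <<'E'
from h import *
o=bot.get_obs();print(o["position"],o["grip_width"])
w=delta([.42,-.33,.26],Rd(CY)); delta(cart(0,-.002,.2),Rd(CY),w)
E
```

```text
[ 0.14913504 -0.52895162  0.24163582] 0.3002797699481055
shift [ 5.2  -4.26 -0.36] turn [-0.02  0.01 -0.04]
shift [ 1.16 -9.85  1.2 ] turn [0. 0. 0.]
```

Request:
apply_moves(
  increments=[0.52,-0.426,-0.036,0,0,0,-1,0.52,-0.426,-0.036,0,0,0,-1,0.52,-0.426,-0.036,0,0,0,-1,0.52,-0.426,-0.036,0,0,0,-1,0.52,-0.426,-0.036,0,0,0,-1],
)

```text
time: 0.93
position: [0.2853, -0.4281, 0.2509]
tool_rot: [-3.14, 0.08, 0.001]
ft_force: [0.7, -0.3, 0.2]
grip_width: -0.002
grip_force: 0.0
```

Request:
apply_moves(
  increments=[0.52,-0.426,-0.036,0,0,0,-1,0.52,-0.426,-0.036,0,0,0,-1,0.52,-0.426,-0.036,0,0,0,-1,0.52,-0.426,-0.036,0,0,0,-1,0.52,-0.426,-0.036,0,0,0,-1],
)

```text
time: 1.35
position: [0.4205, -0.3284, 0.26]
tool_rot: [-3.14, 0.079, 0.001]
ft_force: [0.0, -0.7, 0.9]
grip_width: 0.002
grip_force: 0.0
```

Request:
apply_moves(
  increments=[0.077,-0.657,0.08,0,0,0,-1,0.077,-0.657,0.08,0,0,0,-1,0.077,-0.657,0.08,0,0,0,-1,0.077,-0.657,0.08,0,0,0,-1,0.077,-0.657,0.08,0,0,0,-1],
)

```text
time: 1.77
position: [0.4468, -0.1649, 0.2396]
tool_rot: [-3.14, 0.079, 0.002]
ft_force: [0.2, -0.0, -0.4]
grip_width: 0.001
grip_force: 0.0
```

Request:
apply_moves(
  increments=[0.077,-0.657,0.08,0,0,0,-1,0.077,-0.657,0.08,0,0,0,-1,0.077,-0.657,0.08,0,0,0,-1,0.077,-0.657,0.08,0,0,0,-1,0.077,-0.657,0.08,0,0,0,-1],
)

```text
time: 2.18
position: [0.4742, -0.0021, 0.2198]
tool_rot: [3.14, -0.079, -0.001]
ft_force: [0.4, 1.1, -0.3]
grip_width: 0.001
grip_force: 0.0
```

Run:
```python
from h import *
o=bot.get_obs();print(o["position"],o["grip_width"])
cv2.imwrite("pics/w1.png",bot.read_camera("wrist")[:,:,::-1])
delta(cart(0,-.002,.2),Rd(CY))
```

```text
[ 0.47424575 -0.00207763  0.21977243] 0.0011277426972354624
shift [ 0.45 -3.04  0.41] turn [-0.09  0.01  0.15]
```

View pics/w1.png

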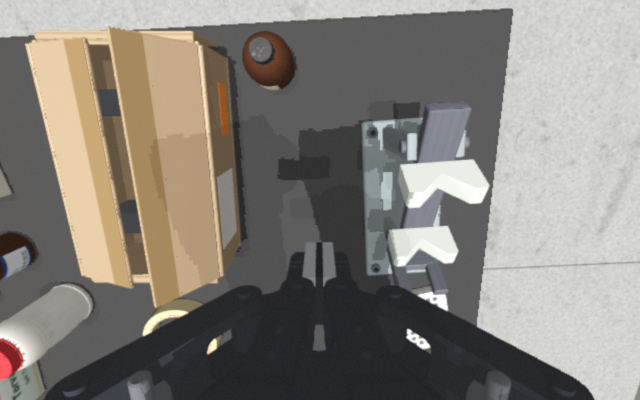

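Wrist: the carton is at left with its flaps ajar. The V-rest is at right, with plate corners at (361,122) and (368,275) and saddles near (445,180) and (423,245). The near-carton scene matches the fit, so I'll go on to the right flap first.

Request:
apply_moves(
  increments=[0.09,-0.608,0.08,0,0,0,-1,0.09,-0.608,0.08,0,0,0,-1,0.09,-0.608,0.08,0,0,0,-1,0.09,-0.608,0.08,0,0,0,-1,0.09,-0.608,0.08,0,0,0,-1],
)

```text
time: 2.65
position: [0.5046, 0.148, 0.1997]
tool_rot: [3.14, -0.08, -0.001]
ft_force: [1.3, 0.3, -0.6]
grip_width: 0.001
grip_force: 0.0
```

Request:
apply_moves(
  increments=[0,0,0.3,0,0,0,-1,0,0,0.3,0,0,0,-1,0,0,0.3,0,0,0,-1,0,0,0.3,0,0,0,-1,0,0,0.24,0,0,0,-1],
)

```text
time: 3.07
position: [0.5048, 0.1519, 0.1288]
tool_rot: [-3.132, 0.078, -0.001]
ft_force: [-5.0, 15.2, 16.3]
grip_width: 0.001
grip_force: 9.8
```

Run:
```python
from h import *
o=bot.get_obs();print(o["position"],o["tool_rot"],o["ft_force"])
w,t=bot.read_camera("wrist"),bot.read_camera("top")
w2=cv2.imread("pics/w1.png")[90:310,340:510]
t=cv2.resize(t[118:240,250:340,::-1],None,fx=4,fy=4); w2=cv2.resize(w2,None,fx=2.5,fy=2.5)
out=np.zeros((560,790,3),np.uint8); out[:t.shape[0],:t.shape[1]]=t; out[:w2.shape[0],362:362+w2.shape[1]]=w2
cv2.imwrite("pics/c2.png",out)
delta(cart(0,-.002,.128),Rd(CY))
```

```text
[0.50476856 0.15190985 0.12876977] [-3.13213935e+00  7.80110333e-02 -1.13238640e-03] [-4.99671452 15.20647716 16.33561416]
shift [-0.04 -0.11  0.01] turn [-0.1  -0.01  0.06]
```

View pics/c2.png

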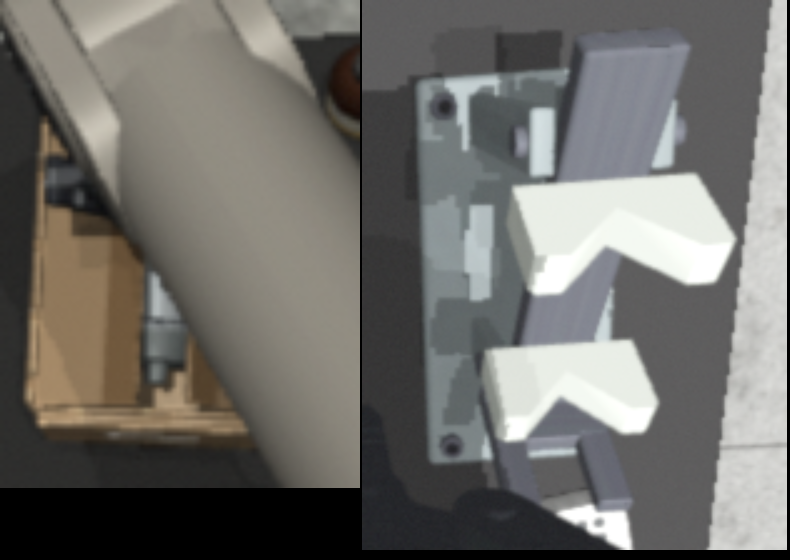

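Left panel: the arm hides most of the carton. Right panel: the V-rest saddles in detail. The 15 N contact was not expected, so I'll raise the tool and look.

Request:
apply_moves(
  increments=[0,0,-0.4,0,0,0,-1,0,0,-0.4,0,0,0,-1,0,0,-0.4,0,0,0,-1],
)

```text
time: 3.42
position: [0.5041, 0.1467, 0.1882]
tool_rot: [3.14, -0.078, -0.003]
ft_force: [0.6, 0.4, -0.8]
grip_width: -0.003
grip_force: 0.0
```

Run:
```python
from h import *
o=bot.get_obs();print(o["position"],o["tool_rot"],o["ft_force"])
cv2.imwrite("pics/w3.png",np.hstack([bot.read_camera("wrist")[:300,80:560],bot.read_camera("scene")[130:290,290:400].repeat(2,0).repeat(2,1)[:300]])[:,:,::-1])
delta(cart(0,-.002,.2),Rd(CY))
```

```text
[0.50407992 0.14673209 0.18820176] [ 3.13993866 -0.07845566 -0.00344974] [ 0.58728519  0.40098466 -0.82807192]
shift [-0.09 -0.22 -0.17] turn [-0.03 -0.08  0.  ]
```

View pics/w3.png

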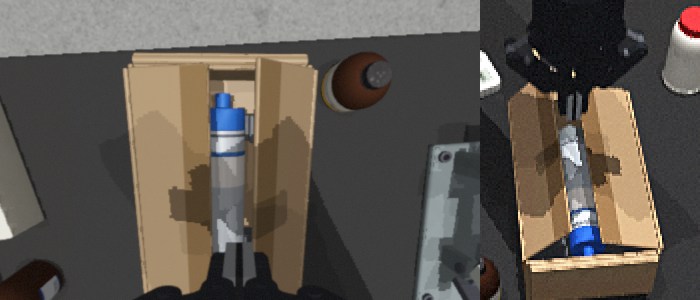

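Both flaps are still ajar, with their far free corners at about (208,65) and (258,57). The finger is about 10 mm right of the mid-line. I'll estimate the flap angles from those corners.

```bash
cat >> h.py <<'E'
def wproj(P,pos,rv):
    p=bot.camera_params("wrist"); M=R.from_rotvec(rv).as_matrix(); q=(np.array(P)-pos)@M  # tool coords
    m=p["mount"]; c=(q-m[:3,3])@m[:3,:3]; uv=c@p["camera_matrix"].T; return uv[:,:2]/uv[:,2:]
def flap(side,t,x): return cart(x,side*(.067-.0655*np.cos(t)),.082+.0655*np.sin(t))
E
python3 - <<'E'
from h import *
o=bot.get_obs();p,r=o["position"],o["tool_rot"]
for s in (1,-1):
  for t in (0,.3,.4,.5,.6,.75,.9,1.05): print(s,t,np.round(wproj([flap(s,t,.104),flap(s,t,-.03)],p,r)-[80,0],0).tolist())
print(np.round(wproj([cart(.104,.067,.082),cart(.104,-.067,.082),cart(.087,0,.049)],p,r)-[80,0]))
delta(cart(0,.008,.2),Rd(CY))
E
```

```text
1 0 [[220.0, 75.0], [223.0, 242.0]]
1 0.3 [[214.0, 71.0], [218.0, 252.0]]
1 0.4 [[210.0, 70.0], [215.0, 256.0]]
1 0.5 [[205.0, 69.0], [210.0, 259.0]]
1 0.6 [[198.0, 67.0], [205.0, 263.0]]
1 0.75 [[186.0, 66.0], [195.0, 267.0]]
1 0.9 [[172.0, 64.0], [184.0, 272.0]]
1 1.05 [[155.0, 62.0], [170.0, 276.0]]
-1 0 [[224.0, 75.0], [226.0, 242.0]]
-1 0.3 [[227.0, 71.0], [229.0, 252.0]]
-1 0.4 [[230.0, 70.0], [232.0, 256.0]]
-1 0.5 [[234.0, 69.0], [235.0, 259.0]]
-1 0.6 [[240.0, 67.0], [240.0, 263.0]]
-1 0.75 [[250.0, 66.0], [248.0, 267.0]]
-1 0.9 [[263.0, 64.0], [259.0, 272.0]]
-1 1.05 [[278.0, 62.0], [271.0, 276.0]]
[[132.  75.]
 [313.  75.]
 [225. 101.]]
shift [-0.09 -0.42 -0.17] turn [-0.03 -0.08  0.  ]
```

Request:
apply_moves(
  increments=[-0.04,-0.18,0,0,0,0,-1,-0.04,-0.18,0,0,0,0,-1,0,0,0,0,0,0,-1],
)

```text
time: 3.77
position: [0.4997, 0.1684, 0.187]
tool_rot: [-3.139, 0.072, 0.005]
ft_force: [-0.2, 1.0, 0.8]
grip_width: 0.001
grip_force: 0.0
```

Request:
apply_moves(
  increments=[0,0,0.3,0,0,0,-1,0,0,0.3,0,0,0,-1,0,0,0.3,0,0,0,-1,0,0,0.22,0,0,0,-1,0,0,0,0,0,0,-1],
)

```text
time: 4.18
position: [0.499, 0.1646, 0.1289]
tool_rot: [3.138, -0.078, -0.011]
ft_force: [-0.1, 0.1, 0.1]
grip_width: -0.001
grip_force: 0.0
```

Request:
apply_moves(
  increments=[0,0.22,-0.06,0,0,0,-1,0,0.22,-0.06,0,0,0,-1,0,0.22,-0.06,0,0,0,-1,0,0.22,-0.03,0,0,0,-1,0,0.22,0,0,0,0,-1],
)

```text
time: 4.6
position: [0.5001, 0.1176, 0.1499]
tool_rot: [-3.129, 0.074, -0.01]
ft_force: [-11.0, 10.2, 33.9]
grip_width: 0.0
grip_force: 19.6
```

Request:
apply_moves(
  increments=[0,0.22,0.1,0,0,0,-1,0,0.22,0.12,0,0,0,-1,0,0.22,0.12,0,0,0,-1,0,0.22,0.12,0,0,0,-1,0,0,0,0,0,0,-1],
)

```text
time: 5.02
position: [0.4984, 0.062, 0.1224]
tool_rot: [3.137, -0.088, 0.008]
ft_force: [0.3, -1.7, -0.8]
grip_width: -0.003
grip_force: 0.2
```

Run:
```python
from h import *
delta(cart(0,-.09,.119),Rd(CY))
```

```text
shift [-0.01 -0.18  0.07] turn [ 0.04 -0.07 -0.06]
```

Run:
```python
from h import *
t=bot.read_camera("top")[110:240,240:350].repeat(3,0).repeat(3,1)[:,:,::-1]
s=bot.read_camera("scene")[130:290,280:400].repeat(3,0).repeat(3,1)[:390,:,::-1]
cv2.imwrite("pics/c4.png",np.hstack([t,s]))
```

```text
(no output)
```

View pics/c4.png

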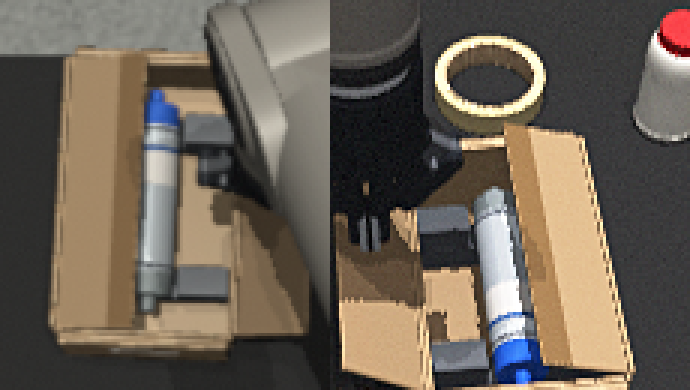

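The right flap is folded well back and the column still lies in its foam. Next is the left flap: up, over, and down inside its edge.

Request:
apply_moves(
  increments=[0,-0.1,-0.45,0,0,0,-1,0,-0.4,-0.3,0,0,0,-1,0.04,-0.6,0,0,0,0,-1,0.04,-0.6,0,0,0,0,-1,0,0,0,0,0,0,-1],
)

```text
time: 5.53
position: [0.5039, 0.1602, 0.1576]
tool_rot: [-3.133, 0.063, 0.0]
ft_force: [0.6, 1.2, -0.4]
grip_width: -0.001
grip_force: 0.0
```

Run:
```python
from h import *
delta(cart(0,-.0085,.105),Rd(CY))
```

```text
shift [-0.02  0.17  1.05] turn [-0.1   0.01  0.13]
```

Request:
apply_moves(
  increments=[0,0.1,0,0,0,0,-1,0,0.07,0.35,0,0,0,-1,0,0,0.4,0,0,0,-1,0,0,0.3,0,0,0,-1,0,0,0,0,0,0,-1],
)

```text
time: 5.95
position: [0.5015, 0.1393, 0.1009]
tool_rot: [3.137, -0.082, -0.013]
ft_force: [-0.5, -0.6, -0.4]
grip_width: -0.005
grip_force: 0.0
```

Request:
apply_moves(
  increments=[0,-0.1,-0.16,0,0,0,-1,0,-0.1,-0.16,0,0,0,-1,0,-0.15,-0.14,0,0,0,-1,0,-0.15,-0.14,0,0,0,-1,0,-0.18,-0.09,0,0,0,-1],
)

```text
time: 6.37
position: [0.5075, 0.1781, 0.1419]
tool_rot: [-3.139, 0.079, -0.006]
ft_force: [-0.6, 0.3, -0.7]
grip_width: 0.0
grip_force: 0.0
```

Request:
apply_moves(
  increments=[0,-0.18,-0.09,0,0,0,-1,0,-0.18,-0.04,0,0,0,-1,0,-0.18,-0.04,0,0,0,-1,0,-0.2,0.04,0,0,0,-1,0,-0.2,0.04,0,0,0,-1],
)

```text
time: 6.78
position: [0.5085, 0.2245, 0.1435]
tool_rot: [3.141, -0.079, -0.0]
ft_force: [-0.1, 0.1, 0.1]
grip_width: 0.003
grip_force: 0.0
```

Request:
apply_moves(
  increments=[0,-0.2,0.12,0,0,0,-1,0,-0.2,0.12,0,0,0,-1,0,-0.12,0.14,0,0,0,-1,0,-0.12,0.14,0,0,0,-1,0,0,0,0,0,0,-1],
)

```text
time: 7.2
position: [0.5085, 0.2564, 0.1154]
tool_rot: [3.14, -0.076, -0.006]
ft_force: [-1.3, 1.3, 0.7]
grip_width: -0.001
grip_force: 0.0
```

Run:
```python
from h import *
delta(cart(0,.1015,.118),Rd(CY))
t=bot.read_camera("top")[110:240,240:350].repeat(3,0).repeat(3,1)[:,:,::-1]
s=bot.read_camera("scene")[130:290,280:420].repeat(3,0).repeat(3,1)[:390,:,::-1]
cv2.imwrite("pics/c5.png",np.hstack([t,s]))
```

```text
shift [-0.01 -0.11 -0.05] turn [0.01 0.05 0.03]
```

View pics/c5.png

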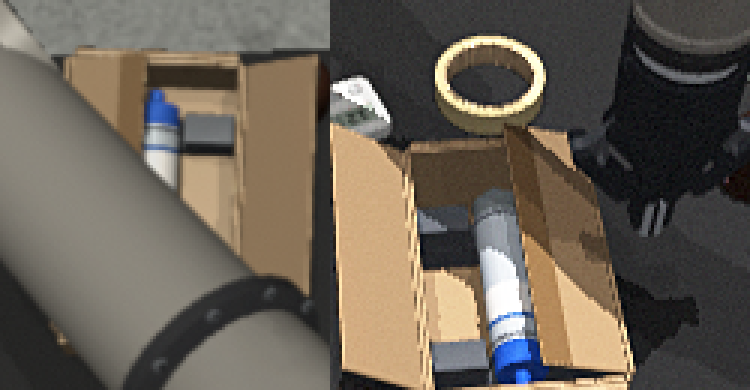

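The left flap was missed: the finger rose before reaching it. The right flap is good. I'll go back and start deeper.

Request:
apply_moves(
  increments=[0,0.1,-0.5,0,0,0,-1,0,0.45,-0.5,0,0,0,-1,0,0.55,0,0,0,0,-1,0,0.55,0,0,0,0,-1,0,0.43,0,0,0,0,-1],
)

```text
time: 7.72
position: [0.5057, 0.1483, 0.1688]
tool_rot: [3.139, -0.083, 0.004]
ft_force: [-0.2, -0.4, 0.5]
grip_width: 0.002
grip_force: 0.0
```

Request:
apply_moves(
  increments=[0,0,0,0,0,0,-1,0,0,0,0,0,0,-1,0,0,0,0,0,0,-1],
)

```text
time: 7.97
position: [0.5051, 0.152, 0.1682]
tool_rot: [-3.14, 0.08, -0.001]
ft_force: [-0.2, 0.8, -0.0]
grip_width: -0.001
grip_force: 0.0
```

Run:
```python
from h import *
print(bot.get_obs()["position"])
delta(cart(0,-.008,.091),Rd(CY))
```

```text
[0.50514948 0.15197927 0.16824541]
shift [-0.05 -0.01  1.54] turn [-0.01 -0.01 -0.  ]
```

Request:
apply_moves(
  increments=[-0.05,0,0.4,0,0,0,-1,0,0,0.4,0,0,0,-1,0,0,0.4,0,0,0,-1,0,0,0.34,0,0,0,-1,0,0,0,0,0,0,-1],
)

```text
time: 8.38
position: [0.4999, 0.15, 0.0872]
tool_rot: [3.136, -0.078, -0.011]
ft_force: [-0.7, -7.1, 0.9]
grip_width: -0.0
grip_force: 3.4
```

Request:
apply_moves(
  increments=[0,0,0,0,0,0,-1,0,-0.1,0,0,0,0,-1,0,-0.1,-0.05,0,0,0,-1,0,-0.05,-0.16,0,0,0,-1,0,-0.1,-0.16,0,0,0,-1],
)

```text
time: 8.8
position: [0.5003, 0.156, 0.108]
tool_rot: [3.118, -0.088, -0.017]
ft_force: [-8.5, -23.4, 10.1]
grip_width: -0.002
grip_force: 12.5
```

The finger is jammed against the left flap's edge. I'll drag up a little, back off, and tilt the fingers to hook under the edge.

Request:
apply_moves(
  increments=[0,0,-0.2,0,0,0,-1,0,0.15,-0.1,0,0,0,-1,0,0.4,0,0,0,0,-1,0,0.4,-0.4,0,0,0,-1,0,0,0,0,0,0,-1],
)

```text
time: 9.22
position: [0.5041, 0.1195, 0.148]
tool_rot: [3.14, -0.085, 0.012]
ft_force: [1.0, -0.4, -0.4]
grip_width: 0.003
grip_force: 0.0
```

Run:
```python
from h import *
print(bot.get_obs()["position"])
a=.6
for s in (1,-1):
  Rt=Rd(CY)*R.from_rotvec([s*a,0,0]); print(s,Rt.apply([0,0,1]))
o=bot.get_obs();p,r=o["position"],o["tool_rot"]
im=bot.read_camera("wrist"); cv2.imwrite("pics/w6.png",im[:,:,::-1])
for t in (0,.2,.3,.4,.5,.7,1,1.3): print(t,np.round(wproj([flap(1,t,.104)],p,r)).tolist())
```

```text
[0.50407077 0.11951853 0.14797056]
1 [ 0.02855872  0.56391978 -0.82533561]
-1 [-0.02855872 -0.56391978 -0.82533561]
0 [[248.0, 64.0]]
0.2 [[240.0, 60.0]]
0.3 [[234.0, 58.0]]
0.4 [[227.0, 56.0]]
0.5 [[217.0, 54.0]]
0.7 [[194.0, 49.0]]
1 [[148.0, 43.0]]
1.3 [[92.0, 39.0]]
```

View pics/w6.png

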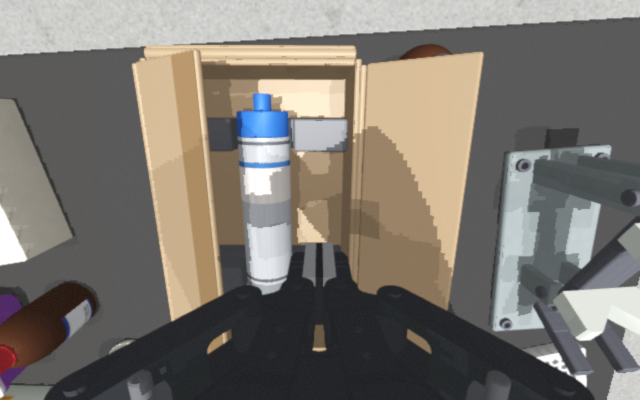

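The left flap now stands at about 0.65 rad (corner at (200,52)), the right flap is well open, and the column is in place. I'll push the left flap on outwards and up.

Request:
apply_moves(
  increments=[0,0,0.4,0,0,0,-1,0,-0.3,0.38,0,0,0,-1,0,-0.3,0,0,0,0,-1,0,-0.1,0,0,0,0,-1,0,0,0,0,0,0,-1],
)

```text
time: 9.68
position: [0.5025, 0.161, 0.1057]
tool_rot: [-3.137, 0.07, -0.001]
ft_force: [0.4, -1.0, -0.4]
grip_width: -0.001
grip_force: 0.0
```

Request:
apply_moves(
  increments=[0,-0.1,-0.04,0,0,0,-1,0,-0.16,-0.12,0,0,0,-1,0,-0.16,-0.16,0,0,0,-1,0,-0.16,-0.14,0,0,0,-1,0,-0.16,-0.1,0,0,0,-1],
)

```text
time: 10.1
position: [0.5054, 0.1952, 0.1351]
tool_rot: [-3.139, 0.079, -0.004]
ft_force: [0.1, -0.9, 0.4]
grip_width: 0.0
grip_force: 0.3
```

Request:
apply_moves(
  increments=[0,-0.22,-0.02,0,0,0,-1,0,-0.22,0,0,0,0,-1,0,-0.22,0.04,0,0,0,-1,0,-0.22,0.1,0,0,0,-1,0,-0.22,0.12,0,0,0,-1],
)

```text
time: 10.52
position: [0.5073, 0.2499, 0.1207]
tool_rot: [3.14, -0.078, -0.0]
ft_force: [1.1, -0.8, 0.6]
grip_width: 0.002
grip_force: 0.5
```

Request:
apply_moves(
  increments=[0,-0.22,0.12,0,0,0,-1,0,0,0,0,0,0,-1,0,0.2,-0.5,0,0,0,0,0,0.4,-0.5,0,0,0,1,0,0.5,-0.2,0,0,0,1],
)

```text
time: 10.93
position: [0.5058, 0.2076, 0.1779]
tool_rot: [-3.137, 0.072, -0.005]
ft_force: [0.8, 0.1, 1.1]
grip_width: 0.422
grip_force: 0.0
```

Run:
```python
from h import *
print(bot.get_obs()["position"])
delta(cart(0,0,.19),Rd(CY))
```

```text
[0.50581343 0.20760128 0.17785276]
shift [-0.01  0.94 -0.25] turn [-0.05 -0.04  0.06]
```

Request:
apply_moves(
  increments=[0,0.47,-0.12,0,0,0,1,0,0.47,-0.12,0,0,0,1,0,0,0,0,0,0,1,0,0,0,0,0,0,1,0,0,0,0,0,0,1],
)

```text
time: 11.35
position: [0.5024, 0.1585, 0.187]
tool_rot: [-3.14, 0.078, 0.001]
ft_force: [-0.1, 0.5, 0.3]
grip_width: 0.998
grip_force: 0.0
```

Run:
```python
from h import *
o=bot.get_obs();p,r=o["position"],o["tool_rot"]
delta(cart(0,0,.041),Rd(CY))
im=bot.read_camera("wrist"); cv2.imwrite("pics/w7.png",np.hstack([im[:,60:580],cv2.resize(bot.read_camera("scene")[130:290,290:400],(275,400))])[:,:,::-1])
for s in (1,-1):
  for t in (1.57,2.1,2.3,2.5,2.7,3.1): print(s,t,(np.round(wproj([flap(s,t,.104)],p,r))-[60,0]).tolist(),(np.round((proj("scene",[flap(s,t,.104)])-[290,130])*2.5)+[520,0]).tolist())
print(wproj([cart(.087,0,.049),cart(-.05,0,.049)],p,r)-[60,0])
```

```text
shift [ 0.01 -0.04  2.92] turn [-0.01  0.01  0.01]
1 1.57 [[124.0, 46.0]] [[757.0, 267.0]]
1 2.1 [[69.0, 50.0]] [[799.0, 270.0]]
1 2.3 [[59.0, 53.0]] [[811.0, 274.0]]
1 2.5 [[54.0, 56.0]] [[820.0, 280.0]]
1 2.7 [[55.0, 59.0]] [[826.0, 287.0]]
1 3.1 [[69.0, 65.0]] [[828.0, 303.0]]
-1 1.57 [[386.0, 46.0]] [[577.0, 282.0]]
-1 2.1 [[441.0, 50.0]] [[532.0, 292.0]]
-1 2.3 [[452.0, 52.0]] [[518.0, 299.0]]
-1 2.5 [[457.0, 56.0]] [[507.0, 307.0]]
-1 2.7 [[456.0, 59.0]] [[499.0, 315.0]]
-1 3.1 [[443.0, 65.0]] [[493.0, 332.0]]
[[256.52848929  93.34679187]
 [256.86475135 243.6576565 ]]
```

View pics/w7.png

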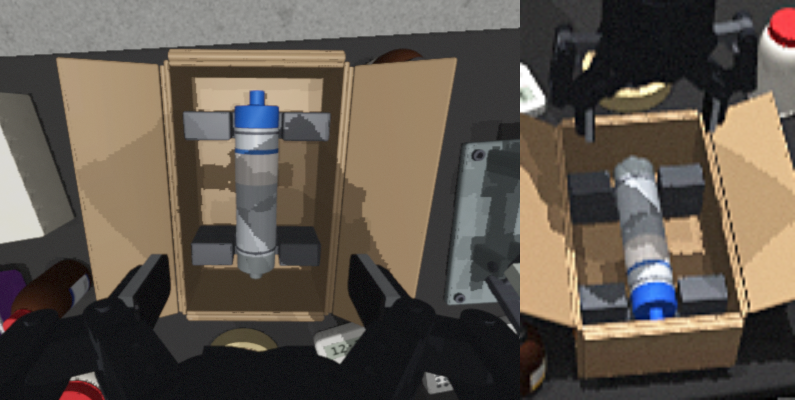

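Both flaps are at about 2.5 rad. The column is centred under the jaws (nipple at (257,92)), as predicted. Descending to grasp.

Request:
apply_moves(
  increments=[0.01,-0.04,0.5,0,0,0,1,0,0,0.6,0,0,0,1,0,0,0.6,0,0,0,1,0,0,0.6,0,0,0,1,0,0,0.4,0,0,0,1],
)

```text
time: 11.87
position: [0.5012, 0.1606, 0.0491]
tool_rot: [3.14, -0.075, -0.007]
ft_force: [0.2, 0.2, -0.8]
grip_width: 0.999
grip_force: 0.0
```

Request:
apply_moves(
  increments=[0,0,0.22,0,0,0,1,0,0,0,0,0,0,1,0,0,0,0,0,0,1],
)

```text
time: 12.12
position: [0.5034, 0.1612, 0.0412]
tool_rot: [-3.14, 0.076, 0.0]
ft_force: [0.3, 0.2, 0.4]
grip_width: 0.998
grip_force: 0.0
```

Run:
```python
from h import *
print(bot.get_obs()["position"],bot.get_obs()["ft_force"])
delta(cart(0,0,.041),Rd(CY))
```

```text
[0.50335178 0.16118747 0.04120819] [0.26592224 0.23310636 0.40782275]
shift [-0.01  0.01  0.  ] turn [-0.01  0.    0.03]
```

Request:
apply_moves(
  increments=[0,0,0,0,0,0,-1,0,0,0,0,0,0,-1,0,0,0,0,0,0,-1,0,0,0,0,0,0,-1,0,0,0,0,0,0,-1],
  force=70,
)

```text
time: 12.53
position: [0.5039, 0.1601, 0.042]
tool_rot: [-3.14, 0.079, -0.002]
ft_force: [-1.0, 0.8, 3.8]
grip_width: 0.425
grip_force: 69.7
```

Request:
apply_moves(
  increments=[0,0,0,0,0,0,-1,0,0,0,0,0,0,-1,0,0,-0.15,0,0,0,-1,0,0,-0.2,0,0,0,-1,0,0,-0.2,0,0,0,-1],
)

```text
time: 12.95
position: [0.5025, 0.1592, 0.0688]
tool_rot: [3.14, -0.079, -0.003]
ft_force: [-0.1, -0.2, -2.6]
grip_width: 0.426
grip_force: 70.1
```

Request:
apply_moves(
  increments=[0,0,-0.5,0,0,0,-1,0,0,-0.6,0,0,0,-1,0,0,-0.6,0,0,0,-1,0,0.2,-0.6,0,0,0,-1,0,0.4,-0.6,0,0,0,-1],
)

```text
time: 13.37
position: [0.5009, 0.133, 0.2161]
tool_rot: [-3.138, 0.069, -0.001]
ft_force: [0.7, -0.4, -2.5]
grip_width: 0.42
grip_force: 70.3
```

Request:
apply_moves(
  increments=[0,0.6,-0.5,0,0,0,-1,0,0.6,-0.3,0,0,0,-1,0,0.6,0,0,0,0,-1,0,0.4,0,0,0,0,-1,0,0.2,0,0,0,0,-1],
)

```text
time: 13.78
position: [0.4955, 0.0054, 0.2546]
tool_rot: [3.138, -0.088, 0.001]
ft_force: [0.6, -0.7, -3.0]
grip_width: 0.422
grip_force: 70.4
```

Request:
apply_moves(
  increments=[0,0,0,0,0,0,-1,0,0,0,0,0,0,-1],
)

```text
time: 13.95
position: [0.4955, 0.011, 0.2538]
tool_rot: [-3.139, 0.079, 0.001]
ft_force: [-0.6, 0.9, -2.7]
grip_width: 0.426
grip_force: 70.4
```

```bash
cat > vfit.py <<'E'
from h import *
c,s=np.cos(np.pi/6),np.sin(np.pi/6)
half=[(29,-8),(18.9,-8),(0,-26.9),(0,None),(29,None)]
def model(q,bot_):
    out=[]
    for cx in(42,-42):
        for sy in(1,-1):
            V=[]
            for x in(cx-8,cx+8):
                for y,z in half:
                    z=-bot_ if z is None else z
                    V.append([(x*c-z*s)/1e3,sy*y/1e3,.12+(x*s+z*c)/1e3])
            out.append(T(q,V))
    return out
def mask(hulls,K=4,shape=(400,640)):
    m=np.zeros((shape[0]*K,shape[1]*K),np.uint8)
    for uv in hulls:
        cv2.fillPoly(m,[cv2.convexHull(np.round((uv+.5)*K).astype(np.int32))],255)
    return cv2.resize(m,shape[::-1],interpolation=cv2.INTER_AREA)/255.
def fitv(views,q0):
    # views: (image mask float, projector)
    def cost(x,full=False):
        e=[]
        for W,pr,roi in views:
            M=mask([pr(P) for P in model(x[:3],x[3]*1000)])
            a=(M-W)[roi]; e.append(np.abs(a).sum()/W[roi].sum())
        return e if full else sum(e)
    from scipy.optimize import minimize
    best=None
    for dx in(-.008,0,.008):
        r=minimize(cost,np.r_[q0+[dx,0,0],.040],method="Nelder-Mead",options=dict(initial_simplex=np.r_[q0+[dx,0,0],.040]+np.vstack([np.zeros(4),np.diag([.006,.006,.04,.006])]),maxiter=250))
        if best is None or r.fun<best.fun: best=r
    return best.x,cost(best.x,True)
def white(im):
    f=im.astype(float); mn,mx=f.min(2),f.max(2); return ((mn>150)&(mx-mn<40)).astype(float)
E
python3 - <<'E'
from vfit import *
o=bot.get_obs();p,r=o["position"],o["tool_rot"]; w=bot.read_camera("wrist"); cv2.imwrite("pics/w8.png",w[:,:,::-1])
print(p,r,o["grip_force"],o["ft_force"])
q0=np.array([.4383,-.0993,.0183])
def roi(pr):
    uv=np.vstack([pr(P) for P in model(q0,40)]); a=uv.min(0)-10; b=uv.max(0)+10; print("roi",a,b)
    return (slice(max(0,int(a[1])),int(b[1])),slice(max(0,int(a[0])),int(b[0])))
t0=cv2.imread("pics/top0.png")[:,:,::-1]
pw=lambda P:wproj(P,p,r); pt=lambda P:proj("top",P)
vt=(white(t0),pt,roi(pt)); vw=(white(w),pw,roi(pw))
for n,v in (("top",[vt]),("wrist",[vw]),("both",[vt,vw])): 
    print(n,v[0][0][v[0][2]].sum(),*fitv(v,q0))
E
```

```text
[0.49551899 0.01098398 0.25379897] [-3.13913614e+00  7.86157062e-02  6.86115299e-04] 70.36298274993896 [-0.57462047  0.91059955 -2.72688626]
roi [381.668079   160.03494276] [432.0869525  228.03426487]
roi [382.61386442 168.45858509] [492.12094026 279.45010846]
top 632.0 [ 0.43986992 -0.09829036  0.02113473  0.03051012] [np.float64(0.30142715313973695)]
wrist 5447.0 [ 0.44013053 -0.09914717  0.02400436  0.0409599 ] [np.float64(0.3516416663966853)]Traceback (most recent call last):
  File "<stdin>", line 12, in <module>
  File "vfit.py", line 31, in fitv
    r=minimize(cost,np.r_[q0+[dx,0,0],.040],method="Nelder-Mead",options=dict(initial_simplex=np.r_[q0+[dx,0,0],.040]+np.vstack([np.zeros(4),np.diag([.006,.006,.04,.006])]),maxiter=250))
    res = _minimize_neldermead(fun, x0, args, callback, bounds=bounds,
                               **options)
    fxr = func(xr)
    fx = function(np.copy(x), *(wrapper_args + args))
  File "vfit.py", line 25, in cost
    M=mask([pr(P) for P in model(x[:3],x[3]*1000)])
            ~~^^^
  File "<stdin>", line 9, in <lambda>
  File "h.py", line 6, in proj
    p=bot.camera_params(n); return cv2.projectPoints(np.array(P,float).reshape(-1,1,3),p["rvec"],p["tvec"],p["camera_matrix"],None)[0][:,0]
ValueError: time passes only in moves, steps and waits
```

Run:
```python
import h
_c={}
from bench import bot
_o=bot.camera_params
prm={n:_o(n) for n in("top","scene","wrist")}
class B: camera_params=staticmethod(lambda n:prm[n])
h.bot=B
from vfit import *
import vfit
p=np.array([0.49551899,0.01098398,0.25379897]);r=np.array([-3.13913614,.0786157062,.000686115])
w=cv2.imread("pics/w8.png")[:,:,::-1];t0=cv2.imread("pics/top0.png")[:,:,::-1]
pw=lambda P:wproj(P,p,r); pt=lambda P:proj("top",P); q0=np.array([.44,-.0988,.022])
def roi(pr):
    uv=np.vstack([pr(P) for P in model(q0,40)]); a=uv.min(0)-4; b=uv.max(0)+4
    return (slice(int(a[1]),int(b[1])),slice(int(a[0]),int(b[0])))
for th in(165,185,205):
    wh=lambda im:((im.min(2)>th)).astype(float)
    vt=(wh(t0),pt,roi(pt)); vw=(wh(w),pw,roi(pw))
    for n,v in (("top",[vt]),("wrist",[vw])): print(th,n,v[0][0][v[0][2]].sum(),*fitv(v,q0))
f=w.astype(float); b=(f[:,:,2]>f[:,:,0]*2)&(f[:,:,2]>90); b[:,:250]=0;b[:,390:]=0; b[250:]=0
ys,xs=np.nonzero(b); print("blue rows",ys.min(),ys.max())
for y in range(ys.min(),ys.max(),4): k=xs[ys==y]; print(y,k.min() if len(k) else None,k.max() if len(k) else None,end="; ")
M=R.from_rotvec(r)
tl=lambda P:p+M.apply(P)
print(); print(pw(tl([[.087,0,-.008],[.075,.019,-.008],[.075,-.019,-.008],[.057,.019,-.008],[.057,-.019,-.008]])))
```

```text
165 top 359.0 [ 0.4394854  -0.0986134   0.03884097  0.00910507] [np.float64(0.30399257195914575)]
165 wrist 4022.0 [ 0.44030373 -0.09899439  0.01741823  0.04048732] [np.float64(0.15025984536032216)]
185 top 230.0 [ 0.43889902 -0.09855321  0.03492313  0.00908683] [np.float64(0.9877067348678601)]
185 wrist 3689.0 [ 0.44076589 -0.09852014  0.02087562  0.03935808] [np.float64(0.1234363954310377)]
205 top 91.0 [ 0.43951735 -0.09853245  0.00633835  0.00906783] [np.float64(4.00142210730446)]
205 wrist 3222.0 [ 0.44113294 -0.09826382  0.02569717  0.03776257] [np.float64(0.19122089555872004)]
blue rows 64 209
64 317 322; 68 303 335; 72 303 336; 76 303 335; 80 303 335; 84 303 335; 88 303 335; 92 303 335; 96 303 335; 100 276 365; 104 272 367; 108 272 367; 112 272 367; 116 272 367; 120 272 367; 124 272 367; 128 272 367; 132 273 366; 136 273 366; 140 273 366; 144 274 365; 148 278 361; 152 None None; 156 None None; 160 None None; 164 None None; 168 None None; 172 None None; 176 None None; 180 None None; 184 None None; 188 None None; 192 275 364; 196 275 364; 200 276 362; 204 283 355; 208 302 336; 
[[319.5926356   71.159311  ]
 [368.5824367  104.60640276]
 [270.60318212 104.69300317]
 [366.5366367  151.33296651]
 [272.66152559 151.42339901]]
```

The column sits true in the grip, about 1 mm forward. The V-bed is at about (0.4404, -0.0988), yaw 0.020. Next is the tilt.

```bash
cat >> h.py <<'E'
VB=np.array([.4404,-.0988,.120]); VR=Rd(.020,np.pi/6); COL=np.array([.0013,0,-.0073])
def bed(x,y,z): # TCP for column middle at bed coords
    B=R.from_euler('z',.020)*R.from_euler('y',-np.pi/6); return VB+B.apply([x,y,z])-VR.apply(COL)
def inbed(o=None):
    o=o or bot.get_obs(); B=R.from_euler('z',.020)*R.from_euler('y',-np.pi/6); Rt=R.from_rotvec(o["tool_rot"])
    print("col in bed mm",np.round(B.inv().apply(o["position"]+Rt.apply(COL)-VB)*1e3,1),"F bed",np.round(B.inv().apply(o["ft_force"]),1),"err turn",np.round((Rt.inv()*VR).as_rotvec(),3))
E
python3 - <<'E'
from h import *
o=bot.get_obs(); w=delta(o["position"],VR); delta(bed(.006,0,.07),VR,w); print(VR.apply(np.eye(3)))
E
```

```text
shift [0. 0. 0.] turn [ 0.2   6.55 -0.83]
shift [-2.24  2.2   0.49] turn [0. 0. 0.]
[[ 8.65852204e-01  1.73193534e-02  5.00000000e-01]
 [ 1.99986667e-02 -9.99800007e-01  1.21430643e-16]
 [ 4.99900003e-01  9.99933335e-03 -8.66025404e-01]]
```

Request:
apply_moves(
  increments=[0,0,0,0.025,0.819,-0.104,-1,0,0,0,0.025,0.819,-0.104,-1,0,0,0,0.025,0.819,-0.104,-1,0,0,0,0.025,0.819,-0.104,-1,0,0,0,0.025,0.819,-0.104,-1],
)

```text
time: 14.42
position: [0.4954, 0.0133, 0.2536]
tool_rot: [-3.095, 0.004, -0.515]
ft_force: [0.7, 0.1, -1.5]
grip_width: 0.425
grip_force: 70.3
```

Request:
apply_moves(
  increments=[0,0,0,0.025,0.819,-0.104,-1,0,0,0,0.025,0.819,-0.104,-1,0,0,0,0.025,0.819,-0.104,-1,0,0,0,0,0,0,-1,0,0,0,0,0,0,-1],
)

```text
time: 14.83
position: [0.4943, 0.012, 0.2527]
tool_rot: [-3.032, -0.032, -0.808]
ft_force: [0.4, 0.2, -2.4]
grip_width: 0.428
grip_force: 70.3
```

Run:
```python
from h import *
inbed(); print(bot.get_obs()["position"],bot.get_obs()["joint_positions"].round(2)); delta(bed(.006,0,.07),VR)
```

```text
col in bed mm [116.2 109.7  94.1] F bed [-0.9  0.2 -2.3] err turn [0.001 0.003 0.001]
[0.49429418 0.0120382  0.25267535] [ 0.34 -0.14 -0.37  2.09 -0.06  0.66 -1.55]
shift [-2.21  2.19  0.49] turn [0.01 0.04 0.02]
```

Request:
apply_moves(
  increments=[-0.44,0.44,0.1,0,0,0,-1,-0.44,0.44,0.1,0,0,0,-1,-0.44,0.44,0.1,0,0,0,-1,-0.44,0.44,0.1,0,0,0,-1,-0.44,0.43,0.09,0,0,0,-1],
)

```text
time: 15.25
position: [0.4158, -0.1014, 0.1782]
tool_rot: [-3.031, -0.032, -0.814]
ft_force: [0.2, 0.9, -2.0]
grip_width: 0.425
grip_force: 70.5
```

Request:
apply_moves(
  increments=[0,0,0,0,0,0,-1,0,0,0,0,0,0,-1,0,0,0,0,0,0,-1],
)

```text
time: 15.5
position: [0.4168, -0.1006, 0.1789]
tool_rot: [-3.031, -0.03, -0.815]
ft_force: [0.1, 0.2, -2.1]
grip_width: 0.423
grip_force: 70.6
```

Run:
```python
from h import *
inbed(); delta(bed(.006,0,.012),VR)
```

```text
col in bed mm [10.2 -1.3 70.2] F bed [-0.9  0.2 -1.9] err turn [ 0.002 -0.002  0.   ]
shift [-0.09 -0.03  1.16] turn [ 0.03 -0.03  0.01]
```

Request:
apply_moves(
  increments=[-0.07,-0.02,0.3,0,0,0,-1,0,0,0.3,0,0,0,-1,0,0,0.3,0,0,0,-1,0,0,0.26,0,0,0,-1,0,0,0,0,0,0,-1],
)

```text
time: 15.92
position: [0.4425, -0.0978, 0.125]
tool_rot: [-3.03, -0.033, -0.811]
ft_force: [0.3, 0.8, -2.4]
grip_width: 0.425
grip_force: 70.6
```

Request:
apply_moves(
  increments=[0,0,0,0,0,0,-1,0,0,0,0,0,0,-1],
)

```text
time: 16.08
position: [0.4421, -0.0992, 0.1269]
tool_rot: [-3.031, -0.03, -0.816]
ft_force: [-0.6, -0.7, -1.9]
grip_width: 0.424
grip_force: 70.6
```

Run:
```python
from h import *
inbed(); delta(bed(.006,0,.002),VR)
```

```text
col in bed mm [ 6.2 -0.5 12.5] F bed [-1.5 -0.7 -1.3] err turn [ 0.002 -0.002  0.001]
shift [-0.   -0.01  0.21] turn [ 0.03 -0.03  0.01]
```

Free so far. Now slowly down towards contact.

Request:
apply_moves(
  increments=[0,0,0.06,0,0,0,-1,0,0,0.06,0,0,0,-1,0,0,0.06,0,0,0,-1,0,0,0.03,0,0,0,-1,0,0,0,0,0,0,-1],
)

```text
time: 16.5
position: [0.4459, -0.0997, 0.1164]
tool_rot: [-3.031, -0.027, -0.813]
ft_force: [0.5, 1.3, -2.6]
grip_width: 0.425
grip_force: 70.6
```

Run:
```python
from h import *
inbed()
```

```text
col in bed mm [ 4.3 -1.   1.4] F bed [-0.9  1.3 -2.5] err turn [ 0.003 -0.    -0.002]
```

Request:
apply_moves(
  increments=[0,0,0.02,0,0,0,-1,0,0,0.02,0,0,0,-1,0,0,0,0,0,0,-1],
)

```text
time: 16.75
position: [0.4469, -0.0991, 0.1152]
tool_rot: [-3.031, -0.029, -0.813]
ft_force: [-4.8, 1.8, 4.0]
grip_width: 0.419
grip_force: 71.6
```

Run:
```python
from h import *
inbed()
```

```text
col in bed mm [ 4.5 -0.4 -0.1] F bed [-2.1  1.9  5.8] err turn [ 0.002 -0.001 -0.   ]
```

Seated in the V at z ≈ 0, with about 8 N normal force. Next, slide down to the stop.

Request:
apply_moves(
  increments=[-0.03,0,0,0,0,0,-1,-0.03,0,0,0,0,0,-1,0,0,0,0,0,0,-1],
)

```text
time: 17.0
position: [0.4456, -0.0992, 0.1145]
tool_rot: [-3.03, -0.029, -0.817]
ft_force: [-1.0, 4.1, 4.8]
grip_width: 0.425
grip_force: 71.1
```

Run:
```python
from h import *
inbed()
```

```text
col in bed mm [ 3.  -0.5 -0. ] F bed [1.6 4.1 4.6] err turn [ 0.002 -0.003 -0.   ]
```

Request:
apply_moves(
  increments=[-0.03,0,0,0,0,0,-1,-0.02,0,0,0,0,0,-1,0,0,0,0,0,0,-1],
)

```text
time: 17.25
position: [0.4434, -0.0992, 0.1132]
tool_rot: [-3.03, -0.029, -0.817]
ft_force: [-0.2, 5.4, 6.6]
grip_width: 0.425
grip_force: 71.1
```

Run:
```python
from h import *
inbed()
```

```text
col in bed mm [ 0.5 -0.5 -0.1] F bed [3.3 5.4 5.8] err turn [ 0.002 -0.003 -0.   ]
```

Request:
apply_moves(
  increments=[-0.03,0,0,0,0,0,-1,0,0,0,0,0,0,-1],
)

```text
time: 17.42
position: [0.4425, -0.0993, 0.1127]
tool_rot: [-3.03, -0.029, -0.818]
ft_force: [1.1, 5.5, 5.8]
grip_width: 0.425
grip_force: 71.1
```

Run:
```python
from h import *
inbed()
```

```text
col in bed mm [-0.6 -0.5 -0.1] F bed [4.  5.5 4.4] err turn [ 0.003 -0.004  0.   ]
```

Request:
apply_moves(
  increments=[-0.03,0,0,0,0,0,-1,0,0,0,0,0,0,-1],
)

```text
time: 17.58
position: [0.4425, -0.0994, 0.1128]
tool_rot: [-3.03, -0.029, -0.821]
ft_force: [4.9, 6.2, 3.3]
grip_width: 0.425
grip_force: 70.8
```

Run:
```python
from h import *
inbed()
```

```text
col in bed mm [-0.6 -0.6  0. ] F bed [6.  6.1 0.4] err turn [ 0.003 -0.006  0.   ]
```

The x force rises with no motion, so it is against the stop. One more small press, then hold and open.

Request:
apply_moves(
  increments=[-0.02,-0.015,0.01,0,0,0,-1,0,0,0,0,0,0,-1,0,0,0,0,0,0,-1],
)

```text
time: 17.83
position: [0.4425, -0.0993, 0.1127]
tool_rot: [-3.03, -0.029, -0.825]
ft_force: [2.9, 4.8, 8.3]
grip_width: 0.422
grip_force: 71.8
```

Run:
```python
from h import *
inbed()
```

```text
col in bed mm [-0.6 -0.5 -0.1] F bed [6.7 4.8 5.7] err turn [ 0.004 -0.008  0.   ]
```

Request:
apply_moves(
  increments=[0,0,0,0,0,0,-0.1,0,0,0,0,0,0,0.1,0,0,0,0,0,0,0.4,0,0,0,0,0,0,0.7,0,0,0,0,0,0,0.7],
  force=20,
)

```text
time: 18.25
position: [0.4382, -0.0997, 0.109]
tool_rot: [-3.032, -0.025, -0.811]
ft_force: [0.4, 0.2, 0.9]
grip_width: 0.847
grip_force: 0.0
```

Run:
```python
from h import *
inbed()
```

```text
col in bed mm [-6.2 -0.8 -1.1] F bed [0.8 0.2 0.6] err turn [ 0.003  0.001 -0.003]
```

Request:
apply_moves(
  increments=[0,0,-0.1,0,0,0,0.7,0,0,-0.3,0,0,0,0.7,0,0,-0.5,0,0,0,0.7,0,0,-0.6,0,0,0,0.7,0,0,-0.6,0,0,0,0.7],
)

```text
time: 18.67
position: [0.3848, -0.0999, 0.2004]
tool_rot: [-3.033, -0.026, -0.809]
ft_force: [1.0, 0.2, 0.0]
grip_width: 0.852
grip_force: 0.0
```

Request:
apply_moves(
  increments=[0,0,-0.6,0,0,0,0.7,0,0,0,0,0,0,0.7,0,0,0,0,0,0,0.7,0,0,0,0,0,0,0.7],
)

```text
time: 19.0
position: [0.3852, -0.1052, 0.2106]
tool_rot: [-3.031, -0.025, -0.8]
ft_force: [-0.2, 0.7, 0.6]
grip_width: 0.854
grip_force: 0.0
```

Run:
```python
from h import *
o=bot.get_obs();p,r=o["position"],o["tool_rot"];w=bot.read_camera("wrist");cv2.imwrite("pics/w9.png",w[:,:,::-1])
tp=bot.read_camera("top");cv2.imwrite("pics/t9.png",tp[:,:,::-1]); sc=bot.read_camera("scene");cv2.imwrite("pics/s9.png",sc[:,:,::-1])
inbed(o)
B=R.from_euler('z',.020)*R.from_euler('y',-np.pi/6)
K=[]
for x in (.057,.075):
  for a in np.linspace(0,2*np.pi,24): K.append([x,.019*np.cos(a),.019*np.sin(a)])
for x in(.075,.087):
  for a in np.linspace(0,2*np.pi,24): K.append([x,.0063*np.cos(a),.0063*np.sin(a)])
K=np.array(K)
def blue(im,a,b):
    f=im.astype(float);m=((f[:,:,2]>f[:,:,0]*1.8)&(f[:,:,2]>f[:,:,1]*1.3)&(f[:,:,2]>60)).astype(float)
    z=np.zeros_like(m); z[a[1]:b[1],a[0]:b[0]]=m[a[1]:b[1],a[0]:b[0]]; return z
for n,im,pr in(("wrist",w,lambda P:wproj(P,p,r)),("top",tp,lambda P:proj("top",P)),("scene",sc,lambda P:proj("scene",P))):
    uv=pr(VB+B.apply(K)); a=np.maximum(uv.min(0)-12,0).astype(int);b=(uv.max(0)+13).astype(int); m=blue(im,a,b)
    # hull of cap and nipple
    M=np.zeros((1600,2560),np.uint8)
    for h in(uv[:48],uv[48:]): cv2.fillPoly(M,[cv2.convexHull(np.round((h+.5)*4).astype(np.int32))],255)
    M=cv2.resize(M,(640,400),interpolation=cv2.INTER_AREA)/255.
    cen=lambda q:np.array([(q.sum(0)*np.arange(640)).sum(),(q.sum(1)*np.arange(400)).sum()])/q.sum()
    ys,xs=np.nonzero(m); y2,x2=np.nonzero(M>.5)
    print(n,"blue",m.sum(),cen(m) if m.sum() else None,xs.min(),xs.max(),ys.min(),ys.max(),"model",M.sum(),cen(M),x2.min(),x2.max(),y2.min(),y2.max())
    e=pr(VB+B.apply([[0,0,0],[.005,0,0],[0,.005,0],[0,0,.005]]+np.array([.07,0,0]))); print("  px per 5mm x,y,z",np.round(e[1:]-e[0],1).tolist())
```

```text
col in bed mm [ -1.2  -5.3 113.4] F bed [0.2 0.7 0.6] err turn [-0.001  0.007 -0.003]
wrist blue 1571.0 [311.39338001 112.55060471] 287 336 87 129 model 1650.4470588235295 [311.87447964 112.72827802] 287 337 86 130
  px per 5mm x,y,z [[-0.1, -7.0], [-6.7, 0.0], [-0.1, 0.0]]
top blue 232.0 [409.32758621 168.91810345] 401 418 160 185 model 253.77254901960782 [409.53146248 168.03002534] 401 418 159 175
  px per 5mm x,y,z [[0.1, -2.2], [-2.3, 0.1], [0.4, 0.8]]
scene blue 346.0 [208.82369942 206.8699422 ] 199 220 193 217 model 368.9450980392157 [209.25602406 207.46479098] 199 219 197 218
  px per 5mm x,y,z [[-0.3, 1.0], [2.6, -0.3], [-0.5, -2.4]]
```

The blue cap matches the home pose within about 1 mm in all three views, and the arm is clear. Handing in.

```bash
python3 -c "
from bench import bot
print(bot.hand_in())"
```

```text
the job is handed in; nothing more can be done
None
```

I handed the job in: the column is in the V-rest, blue end up and against the stop, and released, with the cap within about 1 mm of home in all three cameras. Both flaps measured about 2.5 rad (need 2.1) before the lift and were not re-measured afterwards, nothing touched the bottles that I saw, and no verdict was returned.

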